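Walk the cocoa tin into its taped place

TASK

The brown cocoa tin is too heavy to lift, so walk it into its yellow-taped place in two swings, one end always standing on the table: tip it onto its white-striped end, swing the raised plain end (a centimetre or two up) round over its half of the place and lower it; then tip it onto the plain end and swing the striped end in the same way. The end it stands on stays put during each swing. It finishes upright and square within the tape, and the blue tin is left alone.

Things in the scene. Friction and masses are not known exactly. Their poses are not given: they have to be found in the camera images.
- brown_tin_mid (a point): Centre (100 mm above the table) of the upright brown rectangular tin, cream label, 22 mm white stripe at one end only. 50 mm thick (x), 170 long (y, from striped to plain end), 200 high (z, up); smooth, rigid, 0.65 to 0.95 kg. Brass lid, 40 mm across, 5 mm above its top's middle. Held across its thickness, 15 to 20 mm below its top, it can be tipped and turned in one grasp.
- striped_foot (a point): Middle of the bottom edge of the brown tin's white-striped end: 85 mm from the tin's middle along its -y, at table height. Axes as the tin's.
- plain_foot (a point): Middle of the bottom edge of the brown tin's plain end: 85 mm from the tin's middle along its +y, at table height. Axes as the tin's.
- yellow_place: Yellow tape rectangle, flat on the table, inside 86 (x) by 206 mm (y). Origin: its centre. Plain foot belongs at y = +85 mm, striped at y = -85 mm, both at x = 0. In the starting tin's frame its centre is 75 to 100 mm along +x (away from the robot) and 21 to 27 mm along -y, turned at most 5 degrees, so one swing about each end brings the tin in, within about 10 mm.
- blue_tin_mid (a point): Centre (half-way up) of a blue tin of the same size and shape without a white stripe, standing in front of a white-taped place; a bystander, to be left alone. Axes as the brown tin's.
Not all that is in view belongs to the job. What is shaped like the part that bears brown_tin_mid but green is not meant.

How it is judged:
On the way, in this order (a step that is already met when the one before it is completed fails the run):
1. standing on its striped end, which has stayed where it was (within 25 mm), the plain end raised at least 7 mm and swung to within 25 mm of its spot in the yellow place (height (world z) of plain_foot above 0.007 m and height (world z) of striped_foot below 0.007 m and distance of striped_foot from where it was at the start of the episode below 0.025 m and x of plain_foot in the frame of yellow_place between -0.025 and 0.025 m and y of plain_foot in the frame of yellow_place between 0.06 and 0.11 m), for 0.1 s.
2. plain end lowered onto its spot (within 20 mm), both ends on the table, the striped end still where it was (within 25 mm) (height (world z) of each of plain_foot, striped_foot below 0.004 m and distance of striped_foot from where it was at the start of the episode below 0.025 m and x of plain_foot in the frame of yellow_place between -0.02 and 0.02 m and y of plain_foot in the frame of yellow_place between 0.065 and 0.105 m), for 0.1 s.
3. standing on its plain end, which has stayed on its spot (within 20 mm), the striped end raised at least 7 mm and swung to within 25 mm of its spot (height (world z) of striped_foot above 0.007 m and height (world z) of plain_foot below 0.007 m and x of plain_foot in the frame of yellow_place between -0.02 and 0.02 m and y of plain_foot in the frame of yellow_place between 0.065 and 0.105 m and x of striped_foot in the frame of yellow_place between -0.025 and 0.025 m and y of striped_foot in the frame of yellow_place between -0.11 and -0.06 m), for 0.1 s.
At the end, for the whole second after the job is handed in: The brown tin stands upright (within 3 degrees) and still on the table in its yellow-taped place, the middle of each end's foot within 20 mm of its spot along and across the place and its long side within 10 degrees of the place's (x of striped_foot in the frame of yellow_place between -0.02 and 0.02 m and y of striped_foot in the frame of yellow_place between -0.105 and -0.065 m and x of plain_foot in the frame of yellow_place between -0.02 and 0.02 m and y of plain_foot in the frame of yellow_place between 0.065 and 0.105 m and height (world z) of each of striped_foot, plain_foot below 0.004 m and angle between brown_tin_mid's own z axis and vertical below 0.05 rad and angle between the y axis of brown_tin_mid and the y axis of yellow_place, either way round below 0.175 rad and linear speed of brown_tin below 0.02 m/s); the robot touches nothing.
It fails at once if brown tin lifted clear of the table (both ends more than 10 mm up) (height (world z) of each of striped_foot, plain_foot above 0.01 m).
It fails at once if brown tin tipped more than 30 degrees (angle between brown_tin_mid's own z axis and vertical above 0.52 rad).
It fails at once if blue tin moved more than 20 mm (distance of blue_tin_mid from where it was at the start of the episode above 0.02 m).
It also fails if it takes over 40 s, if anything falls off the work surface, if the arm or the gripper's body presses on something with over 40 N, if the wrist force passes 120 N, or if a joint passes its speed limit or range.

ROBOT

A 6-joint arm with a two-finger parallel gripper is mounted at the origin on the work surface. World frame = base frame: x ahead of the robot, y to its left, z up, the work surface at z = 0. Lengths are in m, angles in rad, forces in N, time in s.
With the tool pointing down it reaches from about 0.425 to 1.125 m from the base axis. Payload 14.9 kg.
Tool frame: the origin (TCP) lies midway between the tips of the shut fingers; the grasp point (between the pads) lies pinch_z behind it (pinch_z is the distance from the TCP to the grasp point, in m); z points along the fingers, y is the line along which they close (so a half turn about z gives the same grasp; the last joint's range is limited). The gripper opens to 91 mm and grips with 3 to 60 N. Pads are 32 mm wide; open, the fingers measure 118 mm over their backs; the gripper's body (76 mm by 178 mm) begins 60 mm behind the grasp point.
Start: joints at [1.214, 0.379, 1.734, -0, 1.028, -0.033], TCP at [0.223, 0.664, 0.214] pointing down, gripper open.
Joint ranges: [-2.77, 2.77], [-0.74, 2.19], [0, 2.66], [-1.06, 4.2], [0.31, 2.87], [-3.08, 3.08]. Speed limits (rad/s): [1.89, 1.89, 2.39, 3.14, 3.14, 3.14].

INTERFACE

Orientations are given as a unit quaternion [w, x, y, z].
In Python, from bench import * gives the robot as it stands.
- The arm moves only by the tool play_rows, never from a script. Its arguments are lists of equal length, an entry for each row: "linear": the shift along the tool's x, y, z as a fraction of full scale, a list of three; "turn": the turn, a rotation vector about the tool's x, y, z as a fraction of full scale, a list of three. A call has 1 to 12 rows; each row is the pose to reach, as a shift and turn from the pose commanded when the call began, along the tool's axes at that moment, turning the shorter way round; what a row does not reach only later rows make up. Full scale, the value 1, is 400 mm for a shift and 180 degrees for a turn. A row lasts 1/8 s, in which the tool goes at most 62.5 mm and 10.7 degrees, less where a joint would pass 70% of its speed; a pose out of reach is approached as far as the arm can. A call with a number of a shift or a turn outside -1 to 1 is refused whole. A call with a gripper value outside its range is refused whole. "grip" is the opening, from -1 (shut) to 1 (fully open), set as the call begins (left out, the last holds). The fingers move at their own pace and stop on an object; the grip force is fixed at half the most. Time passes only in rows, so rows that repeat a pose let the fingers close. It gives the time, the measured TCP pose, the force, the opening and the grip force at its end, in the units of the state.
- read_state(): the state, without advancing time (a new reading comes with each control period).
- grab_frame(name): name is "scene" or "top" or "wrist"; returns (picture, depth): 480x640x3 uint8, red, green, blue; 480x640 float32, m along the optical axis (not along the pixel's ray), 0 where there is no reading.
- camera_params(name): a dict with "fovy" (degrees; the focal length in pixels is half the picture's height over the tangent of half this angle, whatever the lens; pixels are square), "cx", "cy" (the principal point, pixels), "xyz" and "rotation" of the camera in the world; the wrist camera has in their place "T_tool_cam" (4x4, takes a point from camera to tool coordinates, whose origin is the TCP and whose axes are the flange's). Camera axes: x right, y down, z forward; pixel columns grow to the right and rows downward; lengths in m; the calibration is good to about 2 mm. A picture is of the moment at which its call begins: read the wrist's pose just before it. camera_params takes no time and is no camera call.
- sign_off(): hands the job in; it is judged then, once.
The state is a dict: "clock": time; "joint_positions": joint angles; "joint_vel": joint speeds; "effort": joint torques, N m; "position": TCP position; "eef_rot": TCP orientation; "ft_force": force on the tool from outside, world axes, zero at the start; "moment": the same for the moment, N m; "finger_gap": finger opening in m; "gripper_force": force on a finger pad.
Only numpy, scipy, OpenCV 4.12 (cv2) and the standard library are available. Lean on these libraries where they do the work, as an engineer would, in place of code of your own. Each camera call takes 0.05 s, during which the arm holds its last target. There are 200 camera calls.

## Working session

There is one attempt and no reset: what is moved stays moved. The work goes in short steps, Python scripts to look and compute and a tool call to move; the robot and the scene stay as the last step left them, time stands still between calls to the robot, and variables do not carry over. Pictures are saved under pics/ and viewed, at most 10 in all, crops included, and the job is handed in when it is done.

Besides the shell and the picture viewer there is one more tool, called after "Request:" by a JSON object that holds its "api" and its "payload". play_rows: Moves the arm, as the interface text tells. Its arguments: {"type":"object","properties":{"linear":{"type":"array","items":{"type":"array","items":{"type":"number","minimum":-1,"maximum":1}}},"turn":{"type":"array","items":{"type":"array","items":{"type":"number","minimum":-1,"maximum":1}}},"grip":{"type":"number"}},"required":["linear","turn"]}

```bash
mkdir -p pics; ls; python3 - <<'E'
from bench import *
import cv2,numpy as np
s=read_state();print(s)
for n in("top","scene"):
    p,d=grab_frame(n);cv2.imwrite(f"pics/{n}0.png",p[:,:,::-1]);np.savez(f"{n}0.npz",p=p,d=d)
    print(n,camera_params(n))
print(camera_params("wrist"))
E
```

```text
pics
{'clock': 0.0, 'joint_positions': array([ 1.21369686e+00,  3.79438635e-01,  1.73474693e+00,  1.59999016e-06,
        1.02850907e+00, -3.33096462e-02]), 'joint_vel': array([-5.59660101e-04,  2.89586453e-04, -2.49908868e-04,  2.82102854e-05,
       -2.32019436e-05, -3.22991477e-04]), 'effort': array([-5.71718756e-04, -7.63753939e+01, -4.34351957e+01,  6.51071942e-02,
        4.25026403e-02, -8.64231583e-05]), 'position': array([0.22259081, 0.66326291, 0.213284  ]), 'eef_rot': array([-1.07545706e-04,  1.61189012e-01,  9.86923401e-01, -5.40391364e-04]), 'ft_force': array([-0.05745285, -0.55870061,  0.90385954]), 'moment': array([-0.02608037,  0.03274829,  0.01016758]), 'gripper_force': 0.0, 'finger_gap': 0.09131263973427799}
top {'fovy': 55.94402258851621, 'cx': 318.6420246180549, 'cy': 243.08851422623982, 'xyz': array([0.36533497, 0.09302167, 1.23932848]), 'rotation': array([-0.0184135 ,  0.71338936, -0.7001052 ,  0.02427513])}
scene {'fovy': 51.11601031457341, 'cx': 320.04725136363817, 'cy': 236.35547528628936, 'xyz': array([ 1.02148904, -0.11282434,  1.17533472]), 'rotation': array([-0.21864254,  0.7758126 ,  0.57199591, -0.15208859])}
{'fovy': 66.5200889871224, 'cx': 320.41311985199576, 'cy': 242.19314698841504, 'T_tool_cam': array([[ 1.42920001e-03, -9.68767483e-01, -2.47966776e-01,
         6.94899704e-02],
       [ 9.99998956e-01,  1.33162106e-03,  5.61233800e-04,
         5.24000985e-04],
       [-2.13507275e-04, -2.47967319e-01,  9.68768374e-01,
        -1.69969061e-01],
       [ 0.00000000e+00,  0.00000000e+00,  0.00000000e+00,
         1.00000000e+00]])}
```

View pics/top0.png

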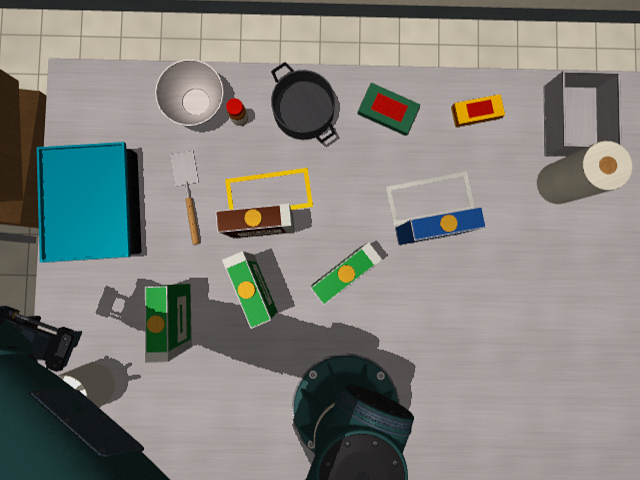

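View pics/scene0.png

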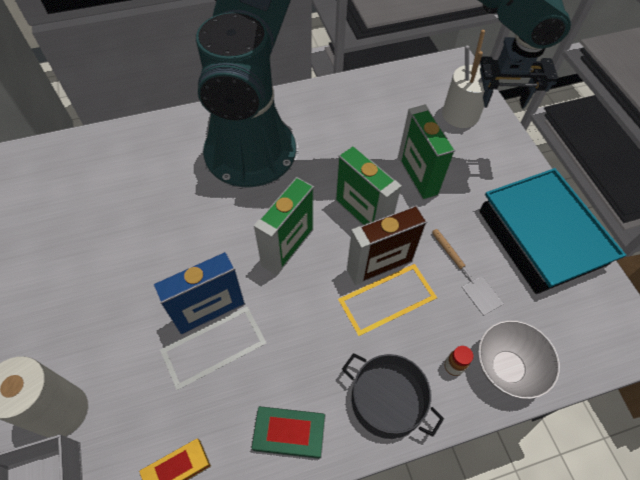

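The top view shows the brown tin's top at about (254,219), with the stripe at its right end (288,218) and plain end left (222,219). The yellow tape is centred near (269,188). The scene view shows all of the tape around (388,298), with the tin at (388,245). Green tins stand nearby on the robot's side.

```bash
cat > h.py <<'E'
import numpy as np,cv2
from scipy.spatial.transform import Rotation as R
def q2R(q): return R.from_quat([q[1],q[2],q[3],q[0]])
def cloud(d,c,T=None):
    f=240/np.tan(np.radians(c["fovy"])/2)
    v,u=np.mgrid[:480,:640]
    P=np.stack([(u-c["cx"])/f*d,(v-c["cy"])/f*d,d],-1)
    if T is None: return P@q2R(c["rotation"]).as_matrix().T+c["xyz"]
    return P@T[:3,:3].T+T[:3,3]
def rect(pts):
    (c,s,a)=cv2.minAreaRect(pts.astype(np.float32)); b=cv2.boxPoints((c,s,a))
    e=[b[1]-b[0],b[2]-b[1]]; l=max(e,key=np.linalg.norm)
    if l[1]<0:l=-l
    return np.array(c),s,l/np.linalg.norm(l),np.degrees(np.arctan2(-l[0],l[1]))
E
python3 - <<'E'
from h import *; from bench import camera_params
for n in("top","scene"):
    z=np.load(n+"0.npz");p=z["p"].astype(int);d=z["d"];W=cloud(d,camera_params(n))
    r,g,b=p[...,0],p[...,1],p[...,2]
    yl=(r>150)&(g>110)&(b<90)&(abs(W[...,2])<.012)&(d>0)
    k,L,st,_=cv2.connectedComponentsWithStats(yl.astype(np.uint8),connectivity=8)
    i=1+np.argmax(st[1:,4]); Q=W[yl]; print(n,"tape",len(Q),Q[:,2].mean(),rect(Q[:,:2]), st[i])
    tp=(abs(W[...,2]-.2)<.012)&(d>0)
    k,L,st,ce=cv2.connectedComponentsWithStats(tp.astype(np.uint8),connectivity=8)
    for i in range(1,k):
        if st[i,4]>300:
            Q=W[L==i]; print(n,ce[i],st[i,4],Q[:,2].mean(),p[L==i].mean(0).round(),rect(Q[:,:2]))
E
```

```text
top tape 699 -0.00015323438984842506 (array([0.65749151, 0.00419843]), (0.1493331491947174, 0.9410961270332336), array([-0.33677158,  0.9415864 ], dtype=float32), np.float32(19.680304)) [225 168  88  42 678]
top [584.17589577 173.68078176] 307 0.20037030607563375 [90. 85. 75.] (array([ 0.60724545, -0.54262519]), (0.11382102221250534, 0.051082707941532135), array([0.94147265, 0.33708948], dtype=float32), np.float32(-70.300354))
top [252.89255189 218.21733822] 1638 0.19997058772340087 [133.  94.  62.] (array([0.48349971, 0.23831558]), (0.05148233473300934, 0.17072682082653046), array([-0.1133005,  0.9935608], dtype=float32), np.float32(6.50561))
top [447.28278434 223.44499689] 1609 0.19935329712633454 [ 62.  87. 115.] (array([ 0.48001188, -0.2139163 ]), (0.05063028633594513, 0.17236733436584473), array([-0.19787374,  0.9802275 ], dtype=float32), np.float32(11.412649))
top [345.7020757 273.7039072] 1638 0.19986537606123655 [ 97. 159.  83.] (array([0.35921779, 0.02152552]), (0.05145905539393425, 0.1708149015903473), array([-0.62572855,  0.78004086], dtype=float32), np.float32(38.73568))

[... 1522 characters left out ...]
p.float32(38.720047))
scene [388.83485046 226.86996099] 1538 0.1994905750662342 [103.  79.  63.] (array([0.48736793, 0.2375859 ]), (0.05431770160794258, 0.17318730056285858), array([-0.11906283,  0.9928868 ], dtype=float32), np.float32(6.8380184))
scene [193.54816017 277.26515152] 1848 0.19934785341194577 [ 69.  86. 110.] (array([ 0.48368242, -0.2145083 ]), (0.05525115877389908, 0.1704600602388382), array([-0.19303809,  0.9811913 ], dtype=float32), np.float32(11.130136))
scene [ 36.16972477 399.34633028] 436 0.20026287785538172 [92. 90. 85.] (array([ 0.64504474, -0.55083692]), (0.049923207610845566, 0.1140580102801323), array([-0.75882655,  0.6512928 ], dtype=float32), np.float32(49.360855))
```

```bash
cat >> h.py <<'E'
def tape(p,W,d):
    p=p.astype(int);r,g,b=p[...,0],p[...,1],p[...,2]
    yl=(r>150)&(g>110)&(b<90)&(abs(W[...,2])<.012)&(d>0)&(abs(W[...,0]-.57)<.15)&(abs(W[...,1]-.22)<.2)
    k,L,st,_=cv2.connectedComponentsWithStats(yl.astype(np.uint8),connectivity=8)
    i=1+np.argmax(st[1:,4]); return W[L==i]
E
python3 - <<'E'
from h import *; from bench import *
for n in("top","scene"):
    z=np.load(n+"0.npz");W=cloud(z["d"],camera_params(n));Q=tape(z["p"],W,z["d"]);print(n,rect(Q[:,:2]))
s=read_state();print(q2R(s["eef_rot"]).as_matrix().round(3))
import bench;print([x for x in dir(bench) if x[0]!='_'])
try: print(pinch_z)
except Exception as e: print(e)
E
```

```text
top (array([0.57761127, 0.22440383]), (0.1112070381641388, 0.23052707314491272), array([-0.15746187,  0.98752505], dtype=float32), np.float32(9.059604))
scene (array([0.579454  , 0.22306487]), (0.11144287884235382, 0.23005609214305878), array([-0.16022383,  0.9870807 ], dtype=float32), np.float32(9.219889))
[[-0.948  0.318 -0.   ]
 [ 0.318  0.948 -0.001]
 [-0.    -0.001 -1.   ]]
['Unreachable', 'camera_params', 'grab_frame', 'pinch_z', 'read_state', 'sign_off']
0.0188
```

```bash
cat >> h.py <<'E'
def tool(yaw):  # tool down, tool y along tin +x at yaw (deg)
    a=np.radians(yaw); y=np.array([np.cos(a),np.sin(a),0]); z=np.array([0,0,-1.]); return R.from_matrix(np.c_[np.cross(y,z),y,z])
def plan(s,poses):
    R0=q2R(s["eef_rot"]);p0=s["position"]
    for p,Q in poses:
        print((R0.inv().apply(p-p0)/.4).round(4).tolist(),((R0.inv()*Q).as_rotvec()/np.pi).round(4).tolist())
E
python3 - <<'E'
from h import *; from bench import *
s=read_state()
plan(s,[(np.array([.24,.62,.31]),q2R(s["eef_rot"])),(np.array([.4855,.238,.31]),tool(6.6))])
E
```

```text
[-0.0757, -0.089, -0.2415] [0.0, 0.0, 0.0]
[-0.9614, -0.7991, -0.2408] [-0.0003, 0.0002, 0.3603]
```

Request:
{"api": "play_rows", "payload": {"linear": [[-0.04,-0.05,-0.12],[-0.08,-0.09,-0.24],[-0.2,-0.18,-0.24],[-0.31,-0.27,-0.24],[-0.42,-0.36,-0.24],[-0.53,-0.45,-0.24],[-0.64,-0.54,-0.24],[-0.75,-0.63,-0.24],[-0.86,-0.72,-0.24],[-0.96,-0.8,-0.24],[-0.96,-0.8,-0.24],[-0.96,-0.8,-0.24]], "turn": [[0,0,0],[0,0,0.03],[0,0,0.08],[0,0,0.12],[0,0,0.16],[0,0,0.2],[0,0,0.24],[0,0,0.28],[0,0,0.32],[0,0,0.36],[0,0,0.36],[0,0,0.36]], "grip": 1}}

```text
clock: 1.6
position: [0.4847, 0.2382, 0.3097]
eef_rot: [-0.0, 0.665, 0.747, -0.0]
ft_force: [-0.1, 1.3, -0.3]
finger_gap: 0.0917
gripper_force: 0.0
```

```bash
cat >> h.py <<'E'
def wrist(name,tol=.012):
    from bench import read_state,grab_frame,camera_params
    s=read_state();p,d=grab_frame("wrist");c=camera_params("wrist")
    T=np.eye(4);T[:3,:3]=q2R(s["eef_rot"]).as_matrix();T[:3,3]=s["position"]
    W=cloud(d,c,T@c["T_tool_cam"]);cv2.imwrite(f"pics/{name}.png",p[:,:,::-1]);return s,p,d,W
E
python3 - <<'E'
from h import *; from bench import *
s,p,d,W=wrist("w1")
print(s["clock"],s["position"],s["ft_force"])
tp=(abs(W[...,2]-.2)<.01)&(d>0)&(abs(W[...,0]-.4855)<.09)&(abs(W[...,1]-.238)<.13)
k,L,st,ce=cv2.connectedComponentsWithStats(tp.astype(np.uint8))
i=1+np.argmax(st[1:,4]);Q=W[L==i];print(st[i],Q[:,2].mean(),rect(Q[:,:2]))
Q=tape(p,W,d);print(len(Q),Q[:,2].mean(),rect(Q[:,:2]))
plan(s,[(np.array([.4855,.238,.164]),tool(6.6))])
E
```

```text
1.6 [0.48467525 0.23823662 0.30971803] [-0.08381116  1.34297934 -0.34450883]
[  288   131    69   177 11446] 0.20003942579071954 (array([0.48503122, 0.25086069]), (0.05074727162718773, 0.14037355780601501), array([-0.11832178,  0.9929753 ], dtype=float32), np.float32(6.7952576))
1801 -9.777421707896231e-05 (array([0.58195812, 0.25380456]), (0.09714203327894211, 0.1678387075662613), array([-0.16262707,  0.9866876 ], dtype=float32), np.float32(9.359414))
[-0.0008, 0.0022, 0.3643] [-0.0002, -0.0, 0.0004]
```

View pics/w1.png

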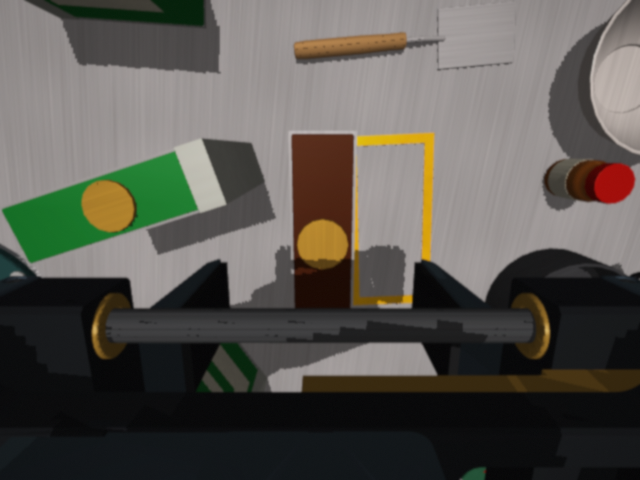

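The wrist view shows the plain end's edge at about (323,132) and the lid at (322,243). The tin lies between the open fingers (columns 225 to 415), and the tape is to its right. This agrees with the estimate, so I descend.

Request:
{"api": "play_rows", "payload": {"linear": [[0,0.002,0.08],[0,0.002,0.18],[0,0.002,0.28],[0,0.002,0.34],[0,0.002,0.364],[0,0.002,0.364],[0,0.002,0.364]], "turn": [[0,0,0],[0,0,0],[0,0,0],[0,0,0],[0,0,0],[0,0,0],[0,0,0]]}}

```text
clock: 2.52
position: [0.4862, 0.2387, 0.1654]
eef_rot: [0.0, 0.665, 0.747, 0.001]
ft_force: [-0.3, 0.0, -0.2]
finger_gap: 0.0917
gripper_force: 0.0
```

Request:
{"api": "play_rows", "payload": {"linear": [[0,0,0],[0,0,0],[0,0,0],[0,0,0],[0,0,0],[0,0,0]], "turn": [[0,0,0],[0,0,0],[0,0,0],[0,0,0],[0,0,0],[0,0,0]], "grip": -1}}

```text
clock: 3.28
position: [0.4858, 0.2382, 0.1644]
eef_rot: [0.0, 0.665, 0.747, 0.0]
ft_force: [-0.2, -0.7, 1.0]
finger_gap: 0.0497
gripper_force: 30.0
```

```bash
cat >> h.py <<'E'
S0=np.array([.4953,.1536,0]);P1=np.array([.5651,.3076,0]);
def move(s,foot,axis,steps):
    """rigidly carry the tool: first tip by th about axis through foot, then yaw by ph about vertical at foot (deg)"""
    R0=q2R(s["eef_rot"]);p0=s["position"];out=[]
    for th,ph in steps:
        M=R.from_rotvec([0,0,np.radians(ph)])*R.from_rotvec(np.radians(th)*np.asarray(axis))
        out.append((foot+M.apply(p0-foot),M*R0))
    plan(s,out)
E
python3 - <<'E'
from h import *; from bench import *
s=read_state();a=np.radians(6.6)
move(s,S0,[np.cos(a),np.sin(a),0],[(t,0) for t in(.6,1.5,2.5,3.5,4.3,4.7)])
E
```

```text
[-0.0043, -0.0, -0.0022] [-0.0, 0.0033, 0.0]
[-0.0108, -0.0, -0.0054] [-0.0, 0.0083, 0.0]
[-0.0181, -0.0, -0.0089] [-0.0, 0.0139, 0.0]
[-0.0255, -0.0, -0.0122] [-0.0, 0.0194, 0.0]
[-0.0314, -0.0, -0.0148] [-0.0, 0.0239, 0.0]
[-0.0344, -0.0, -0.0161] [-0.0, 0.0261, 0.0]
```

Request:
{"api": "play_rows", "payload": {"linear": [[-0.0043,0,-0.0022],[-0.0108,0,-0.0054],[-0.0181,0,-0.0089],[-0.0255,0,-0.0122],[-0.0314,0,-0.0148],[-0.0344,0,-0.0161],[-0.0344,0,-0.0161]], "turn": [[0,0.0033,0],[0,0.0083,0],[0,0.0139,0],[0,0.0194,0],[0,0.0239,0],[0,0.0261,0],[0,0.0261,0]]}}

```text
clock: 4.15
position: [0.4874, 0.2244, 0.1708]
eef_rot: [-0.031, 0.664, 0.746, 0.027]
ft_force: [0.5, 2.8, 0.1]
finger_gap: 0.0498
gripper_force: 30.0
```

```bash
cat > look.py <<'E'
from h import *; from bench import *
import sys
s=read_state();print(s["clock"],s["position"].round(4),"rot",np.degrees(q2R(s["eef_rot"]).as_matrix()[2,:2]).round(2),"yaw",np.degrees(np.arctan2(*q2R(s["eef_rot"]).as_matrix()[[1,0],1])).round(2),"F",s["ft_force"].round(1),"M",s["moment"].round(2),s["finger_gap"])
p,d=grab_frame("scene");cv2.imwrite("pics/%s.png"%sys.argv[1],cv2.resize(p[150:370,270:490,::-1],(660,660))[:600])
# far-side face plane of brown tin in top and scene views
W=cloud(d,camera_params("scene"));q=p.astype(int)
m=(q[...,0]>q[...,2]*1.5)&(q[...,0]<140)&(q[...,1]<80)&(W[...,2]>.008)&(W[...,2]<.15)&(abs(W[...,0]-.55)<.15)&(abs(W[...,1]-.23)<.2)&(d>0)
Q=W[m];
if len(Q)>200:
    c=Q.mean(0);n=np.linalg.svd(Q-c,full_matrices=False)[2][2];n*=np.sign(n[0])
    print("face n",len(Q),n.round(3),"yaw",np.degrees(np.arctan2(n[1],n[0])).round(2))
    u=np.array([-n[1],n[0]])/np.hypot(*n[:2]);nn=np.array([u[1],-u[0]])
    lo=Q[Q[:,2]<.06]; 
    t=lo[:,:2]@u; print("along range",np.percentile(t,[0.5,99.5]).round(4),"face offset",(lo[:,:2]@nn).mean().round(4))
    b=(t.min()+t.max())/2
    for f,nm in((-1,"-"),(1,"+")):
        e=np.percentile(t,99.7) if f>0 else np.percentile(t,.3)
        xy=u*e+nn*((lo[:,:2]@nn).mean()-.025);print("end",nm,xy.round(4))
    # lowest brown height along the face, by along-bins
    a=W[m]; tt=a[:,:2]@u
    print("low z",[ (round(float(x),3),round(float(a[(abs(tt-x)<.01),2].min()),3)) for x in np.linspace(t.min()+.01,t.max()-.01,5)])
E
python3 look.py s1
```

```text
4.15 [0.4874 0.2244 0.1708] rot [4.71 0.  ] yaw 6.63 F [0.5 2.8 0.1] M [ 0.3  -0.04 -0.04] 0.04984244141031221
face n 513 [ 0.994  0.107 -0.   ] yaw 6.12
along range [0.12   0.3685] face offset 0.5347
end - [0.494  0.1731]
end + [0.4675 0.4209]Traceback (most recent call last):
  File "look.py", line 21, in <module>
    print("low z",[ (round(float(x),3),round(float(a[(abs(tt-x)<.01),2].min()),3)) for x in np.linspace(t.min()+.01,t.max()-.01,5)])
                                                   ~~~~~~~~~~~~~~~~~~~~~~~~^^
    return umr_minimum(a, axis, None, out, keepdims, initial, where)
ValueError: zero-size array to reduction operation minimum which has no identity
```

View pics/s1.png

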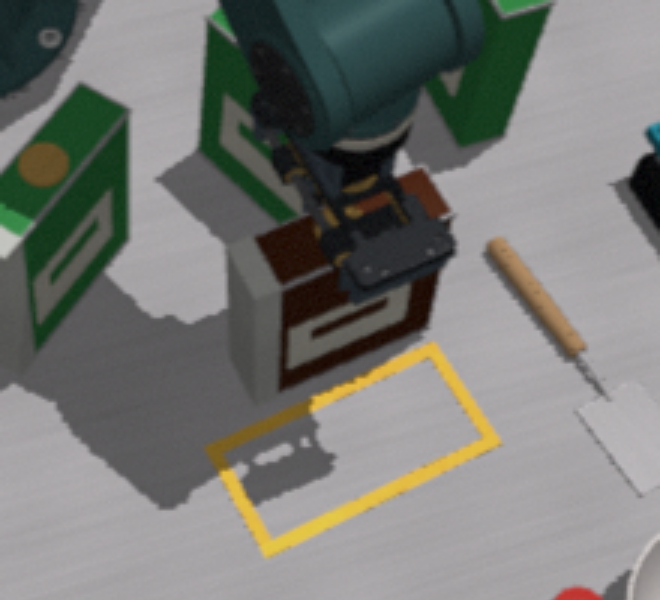

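The scene view shows the gripper holding the tin at about (350,230) in the crop, with the striped end at left (255,330). How far it has tipped isn't clear. The wrist camera's depth of the tin's top will give the tilt.

```bash
cat > look2.py <<'E'
from h import *; from bench import *
import sys
YH=np.array([-.158,.987,0]);XH=np.array([.987,.158,0]);C=np.array([.5785,.2237,0])
def pose(name):
    s,p,d,W=wrist(name)
    M=q2R(s["eef_rot"]).as_matrix()
    print(s["clock"],s["position"].round(4),"tool z",np.degrees(M[:2,2]).round(2),"yaw",np.degrees(np.arctan2(M[1,1],M[0,1])).round(2),"F",s["ft_force"].round(1),"M",s["moment"].round(2))
    q=p.astype(int)
    X=(W-s["position"])@M   # tool frame
    # top of tin on +y side of the lid, tool frame
    m=(d>0)&(abs(X[...,1])<.035)&(X[...,0]>.025)&(X[...,0]<.12)&(abs(X[...,2]+.036)<.014)
    k,L,st,ce=cv2.connectedComponentsWithStats(m.astype(np.uint8));i=1+np.argmax(st[1:,4]);m=L==i
    Q=W[m];c=Q.mean(0);n=np.linalg.svd(Q-c,full_matrices=False)[2][2];n*=np.sign(n[2])
    e=(Q-c)@n;k=abs(e)<.002;Q=Q[k];c=Q.mean(0);n=np.linalg.svd(Q-c,full_matrices=False)[2][2];n*=np.sign(n[2])
    y=M[:,0]-n*(M[:,0]@n);y/=np.linalg.norm(y);x=np.cross(y,n)
    (cc,sz,an)=r=cv2.minAreaRect(np.c_[(Q-c)@x,(Q-c)@y].astype(np.float32));b=cv2.boxPoints(r)
    b=b[np.argsort(b[:,1])];far=b[2:].mean(0);near=b[:2].mean(0);l=far-near;l/=np.linalg.norm(l)
    ye=x*l[0]+y*l[1];xe=np.cross(ye,n);Pt=c+x*far[0]+y*far[1]
    P=Pt-.2*n;S=P-.17*ye
    print("tilt about tin x %.2f, about tin y %.2f deg, yaw %.2f"%(np.degrees(np.arcsin(ye[2])),np.degrees(np.arcsin(-xe[2])),np.degrees(np.arctan2(-ye[0],ye[1]))),sz)
    print("plain foot",P.round(4),"striped foot",S.round(4))
    for N,f in(("plain",P),("striped",S)):print(N,"in place x %.4f y %.4f z %.4f"%((f-C)@XH,(f-C)@YH,f[2]))
    return s
if __name__=="__main__":pose(sys.argv[1])
E
python3 look2.py w2
```

```text
4.2 [0.4874 0.2245 0.1708] tool z [-0.54  4.66] yaw 6.64 F [0.3 2.4 1.2] M [ 0.2  -0.07  0.04]
tilt about tin x 4.58, about tin y -0.03 deg, yaw 6.72 (0.05095543712377548, 0.05792345479130745)
plain foot [0.4767 0.3197 0.0128] striped foot [ 0.4965  0.1514 -0.0007]
plain in place x -0.0853 y 0.1108 z 0.0128
striped in place x -0.0923 y -0.0584 z -0.0007
```

```bash
python3 - <<'E'
from h import *; from bench import *
s=read_state()
move(s,np.array([.496,.1525,0]),[1,0,0],[(0,-30.7*f) for f in(.03,.1,.2,.32,.44,.56,.68,.8,.9,.97,1)])
E
```

```text
[-0.0, 0.0029, -0.0] [-0.0004, -0.0, 0.0051]
[-0.0002, 0.0097, -0.0] [-0.0014, -0.0, 0.017]
[-0.001, 0.0194, -0.0001] [-0.0028, -0.0, 0.034]
[-0.0026, 0.031, -0.0002] [-0.0045, -0.0, 0.0544]
[-0.0049, 0.0424, -0.0004] [-0.0061, -0.0, 0.0748]
[-0.0079, 0.0537, -0.0006] [-0.0078, -0.0, 0.0952]
[-0.0117, 0.0647, -0.001] [-0.0095, -0.0, 0.1156]
[-0.0161, 0.0755, -0.0013] [-0.0112, -0.0, 0.136]
[-0.0204, 0.0842, -0.0017] [-0.0126, -0.0, 0.153]
[-0.0236, 0.0902, -0.0019] [-0.0135, -0.0, 0.1649]
[-0.0251, 0.0927, -0.0021] [-0.014, -0.0, 0.17]
```

Request:
{"api": "play_rows", "payload": {"linear": [[0,0.0029,0],[0,0.0097,0],[-0.001,0.0194,0],[-0.0026,0.031,0],[-0.0049,0.0424,-0.0004],[-0.0079,0.0537,-0.0006],[-0.0117,0.0647,-0.001],[-0.0161,0.0755,-0.0013],[-0.0204,0.0842,-0.0017],[-0.0236,0.0902,-0.0019],[-0.0251,0.0927,-0.0021],[-0.0251,0.0927,-0.0021]], "turn": [[0,0,0.005],[-0.0014,0,0.017],[-0.0028,0,0.034],[-0.0045,0,0.0544],[-0.0061,0,0.0748],[-0.0078,0,0.0952],[-0.0095,0,0.1156],[-0.0112,0,0.136],[-0.0126,0,0.153],[-0.0135,0,0.165],[-0.014,0,0.17],[-0.014,0,0.17]]}}

```text
clock: 5.75
position: [0.5251, 0.2186, 0.1706]
eef_rot: [-0.022, 0.838, 0.544, 0.034]
ft_force: [-0.7, -0.6, -1.9]
finger_gap: 0.0498
gripper_force: 30.0
```

```bash
python3 look2.py w3
```

```text
5.75 [0.5251 0.2186 0.1706] tool z [1.89 4.26] yaw -24.04 F [-0.7 -0.6 -1.9] M [-0.9   0.33  0.01]
tilt about tin x 4.37, about tin y -0.03 deg, yaw -23.94 (0.051081910729408264, 0.05807356908917427)
plain foot [0.564  0.3055 0.0122] striped foot [ 0.4952  0.1506 -0.0007]
plain in place x -0.0014 y 0.0831 z 0.0122
striped in place x -0.0938 y -0.0590 z -0.0007
```

```bash
python3 - <<'E'
from h import *; from bench import *
s=read_state();a=np.radians(-24)
move(s,np.array([.4953,.1510,0]),[np.cos(a),np.sin(a),0],[(-t,0) for t in(.6,1.5,2.5,3.5,4.1,4.4)])
E
```

```text
[0.0043, -0.0, 0.0023] [-0.0, -0.0033, 0.0]
[0.0107, -0.0, 0.0059] [-0.0, -0.0083, 0.0]
[0.0177, -0.0, 0.0099] [-0.0, -0.0139, 0.0]
[0.0246, -0.0, 0.0141] [-0.0, -0.0194, 0.0]
[0.0288, -0.0, 0.0167] [-0.0, -0.0228, 0.0]
[0.0308, -0.0, 0.018] [-0.0, -0.0244, 0.0]
```

Request:
{"api": "play_rows", "payload": {"linear": [[0.0043,0,0.0023],[0.0107,0,0.0059],[0.0177,0,0.0099],[0.0246,0,0.0141],[0.0288,0,0.0167],[0.0308,0,0.018],[0.0308,0,0.018],[0.0308,0,0.018]], "turn": [[0,-0.0033,0],[0,-0.0083,0],[0,-0.0139,0],[0,-0.0194,0],[0,-0.0228,0],[0,-0.0244,0],[0,-0.0244,0],[0,-0.0244,0]]}}

```text
clock: 6.8
position: [0.5305, 0.2305, 0.1646]
eef_rot: [-0.002, 0.839, 0.544, 0.002]
ft_force: [-1.1, -0.2, -4.9]
finger_gap: 0.0503
gripper_force: 30.0
```

```bash
python3 look2.py w4
```

```text
6.8 [0.5305 0.2305 0.1646] tool z [0.13 0.3 ] yaw -24.07 F [-1.1 -0.2 -4.9] M [-0.37  0.53 -0.09]
tilt about tin x 0.04, about tin y -0.03 deg, yaw -24.05 (0.050986289978027344, 0.05811894312500954)
plain foot [ 5.646e-01  3.063e-01 -4.000e-04] striped foot [ 0.4953  0.1511 -0.0005]
plain in place x -0.0007 y 0.0837 z -0.0004
striped in place x -0.0936 y -0.0586 z -0.0005
```

```bash
python3 - <<'E'
from h import *; from bench import *
s=read_state();a=np.radians(-24)
move(s,np.array([.5646,.3063,0.0]),[np.cos(a),np.sin(a),0],[(-t,0) for t in(.6,1.5,2.5,3.5,4.3,4.7)])
E
```

```text
[0.0043, -0.0, -0.0021] [-0.0, -0.0033, 0.0]
[0.0109, -0.0, -0.0052] [-0.0, -0.0083, 0.0]
[0.0182, -0.0, -0.0086] [-0.0, -0.0139, 0.0]
[0.0256, -0.0, -0.0118] [-0.0, -0.0194, 0.0]
[0.0315, -0.0, -0.0142] [-0.0, -0.0239, 0.0]
[0.0345, -0.0, -0.0154] [-0.0, -0.0261, 0.0]
```

Request:
{"api": "play_rows", "payload": {"linear": [[0,0,0.0025],[0,0,0.0025],[0.0043,0,0.0005],[0.0109,0,-0.003],[0.0182,0,-0.0065],[0.0256,0,-0.0095],[0.0315,0,-0.012],[0.0345,0,-0.013],[0.0345,0,-0.013]], "turn": [[0,0,0],[0,0,0],[0,-0.0033,0],[0,-0.0083,0],[0,-0.0139,0],[0,-0.0194,0],[0,-0.0239,0],[0,-0.0261,0],[0,-0.0261,0]]}}

```text
clock: 7.98
position: [0.5366, 0.2434, 0.1703]
eef_rot: [0.021, 0.838, 0.544, -0.032]
ft_force: [-3.9, -3.5, 8.0]
finger_gap: 0.0499
gripper_force: 30.0
```

```bash
python3 look2.py w5
```

```text
7.975 [0.5366 0.2434 0.1703] tool z [-1.77 -4.06] yaw -24.03 F [-3.9 -3.5  8. ] M [-0.35  0.83  0.1 ]
tilt about tin x -4.78, about tin y 0.01 deg, yaw -23.98 (0.050961948931217194, 0.05818520486354828)
plain foot [ 0.5647  0.3063 -0.0011] striped foot [0.4959 0.1515 0.0131]
plain in place x -0.0005 y 0.0837 z -0.0011
striped in place x -0.0929 y -0.0582 z 0.0131
```

```bash
python3 - <<'E'
from h import *; from bench import *
s=read_state()
move(s,np.array([.5646,.3063,0]),[1,0,0],[(0,33.3*f) for f in(.03,.1,.2,.32,.44,.56,.68,.8,.9,.97,1)])
E
```

```text
[0.0, 0.003, -0.0] [-0.0004, 0.0, -0.0055]
[0.0003, 0.01, -0.0] [-0.0014, 0.0, -0.0184]
[0.0012, 0.02, -0.0001] [-0.0029, 0.0, -0.0369]
[0.003, 0.0319, -0.0002] [-0.0046, 0.0, -0.059]
[0.0056, 0.0436, -0.0004] [-0.0063, 0.0001, -0.0812]
[0.0091, 0.0551, -0.0007] [-0.008, 0.0001, -0.1033]
[0.0133, 0.0663, -0.001] [-0.0097, 0.0001, -0.1254]
[0.0183, 0.0772, -0.0014] [-0.0114, 0.0001, -0.1476]
[0.023, 0.086, -0.0017] [-0.0128, 0.0001, -0.166]
[0.0266, 0.092, -0.002] [-0.0138, 0.0001, -0.1789]
[0.0283, 0.0946, -0.0021] [-0.0143, 0.0001, -0.1844]
```

Request:
{"api": "play_rows", "payload": {"linear": [[0,0.003,-0.001],[0,0.01,-0.001],[0.0012,0.02,-0.001],[0.003,0.0319,-0.001],[0.0056,0.0436,-0.0014],[0.0091,0.0551,-0.0017],[0.0133,0.0663,-0.002],[0.0183,0.0772,-0.0024],[0.023,0.086,-0.0027],[0.0266,0.092,-0.003],[0.0283,0.0946,-0.003],[0.0283,0.0946,-0.003]], "turn": [[0,0,-0.0055],[-0.0014,0,-0.0184],[-0.0029,0,-0.0369],[-0.0046,0,-0.059],[-0.0063,0,-0.0812],[-0.008,0,-0.1033],[-0.0097,0,-0.1254],[-0.0114,0,-0.1476],[-0.0128,0,-0.166],[-0.0138,0,-0.1789],[-0.0143,0,-0.1844],[-0.0143,0,-0.1844]]}}

```text
clock: 9.52
position: [0.5756, 0.2383, 0.1702]
eef_rot: [0.03, 0.648, 0.761, -0.024]
ft_force: [1.8, 1.3, -1.1]
finger_gap: 0.0498
gripper_force: 30.0
```

```bash
python3 look2.py w6; python3 - <<'E'
from h import *; from bench import *
s=read_state();a=np.radians(9.3)
move(s,np.array([.5646,.3063,0]),[np.cos(a),np.sin(a),0],[(t,0) for t in(.6,1.5,2.5,3.5,4.3,4.6)])
E
```

```text
9.525 [0.5756 0.2383 0.1702] tool z [ 0.76 -4.32] yaw 9.22 F [ 1.8  1.3 -1.1] M [ 0.68 -0.16 -0.05]
tilt about tin x -4.63, about tin y -0.04 deg, yaw 9.30 (0.05097287893295288, 0.058055318892002106)
plain foot [ 0.5651  0.3068 -0.001 ] striped foot [0.5924 0.1396 0.0127]
plain in place x -0.0001 y 0.0841 z -0.0010
striped in place x 0.0005 y -0.0853 z 0.0127
[-0.0043, 0.0, 0.0022] [0.0, 0.0033, 0.0]
[-0.0107, 0.0, 0.0055] [0.0, 0.0083, 0.0]
[-0.0177, 0.0, 0.0093] [0.0, 0.0139, 0.0]
[-0.0247, 0.0, 0.0132] [0.0, 0.0194, 0.0]
[-0.0302, 0.0, 0.0165] [0.0, 0.0239, 0.0]
[-0.0323, 0.0, 0.0177] [0.0, 0.0256, 0.0]
```

Now I lower the striped end.

Request:
{"api": "play_rows", "payload": {"linear": [[-0.0043,0,0.0022],[-0.0107,0,0.0055],[-0.0177,0,0.0093],[-0.0247,0,0.0132],[-0.0302,0,0.0165],[-0.0323,0,0.018],[-0.0323,0,0.018],[-0.0323,0,0.018]], "turn": [[0,0.0033,0],[0,0.0083,0],[0,0.0139,0],[0,0.0194,0],[0,0.0239,0],[0,0.0256,0],[0,0.0256,0],[0,0.0256,0]]}}

```text
clock: 10.58
position: [0.5776, 0.2249, 0.1644]
eef_rot: [-0.001, 0.648, 0.762, 0.001]
ft_force: [-2.1, 2.7, 5.5]
finger_gap: 0.0501
gripper_force: 30.0
```

```bash
python3 look2.py w7
```

```text
10.575 [0.5776 0.2249 0.1644] tool z [-0.   0.2] yaw 9.25 F [-2.1  2.7  5.5] M [-0.08  0.36 -0.11]
tilt about tin x -0.10, about tin y 0.01 deg, yaw 9.26 (0.050948575139045715, 0.05799299478530884)
plain foot [ 0.5647  0.3065 -0.0008] striped foot [ 0.592   0.1387 -0.0006]
plain in place x -0.0006 y 0.0839 z -0.0008
striped in place x -0.0001 y -0.0861 z -0.0006
```

The tin is flat and in place. I open the gripper and rise straight up.

Request:
{"api": "play_rows", "payload": {"linear": [[0,0,0],[0,0,0],[0,0,0],[0,0,0],[0,0,0],[0,0,0]], "turn": [[0,0,0],[0,0,0],[0,0,0],[0,0,0],[0,0,0],[0,0,0]], "grip": 1}}

```text
clock: 11.38
position: [0.5776, 0.2248, 0.164]
eef_rot: [-0.001, 0.648, 0.762, 0.001]
ft_force: [-0.4, 0.2, -0.5]
finger_gap: 0.0908
gripper_force: 0.0
```

Request:
{"api": "play_rows", "payload": {"linear": [[0,0,-0.03],[0,0,-0.09],[0,0,-0.18],[0,0,-0.27],[0,0,-0.34],[0,0,-0.36],[0,0,-0.36],[0,0,-0.36]], "turn": [[0,0,0],[0,0,0],[0,0,0],[0,0,0],[0,0,0],[0,0,0],[0,0,0],[0,0,0]]}}

```text
clock: 12.38
position: [0.577, 0.2241, 0.3067]
eef_rot: [-0.002, 0.648, 0.762, 0.001]
ft_force: [-0.7, -0.7, -0.2]
finger_gap: 0.0909
gripper_force: 0.0
```

```bash
python3 - <<'E'
from h import *; from bench import *
for n in("top","scene"):
    p,d=grab_frame(n);W=cloud(d,camera_params(n))
    cv2.imwrite(f"pics/{n}9.png",p[:,:,::-1])
    for c in((.5785,.2237),(.482,-.214)):
        m=(abs(W[...,2]-.2)<.012)&(d>0)&(np.hypot(W[...,0]-c[0],W[...,1]-c[1])<.12)
        print(n,rect(W[m][:,:2]))
print(read_state()["finger_gap"])
E
```

```text
top (array([0.58647048, 0.15312566]), (0.0529039166867733, 0.026090847328305244), array([0.97665966, 0.21479292], dtype=float32), np.float32(-77.59662))
top (array([ 0.48004147, -0.21376434]), (0.05078604444861412, 0.1718025505542755), array([-0.19774918,  0.9802526 ], dtype=float32), np.float32(11.405369))
scene (array([0.57859141, 0.2242994 ]), (0.05418156832456589, 0.17384447157382965), array([-0.16237047,  0.98672986], dtype=float32), np.float32(9.344515))
scene (array([ 0.48389915, -0.21450216]), (0.05457930266857147, 0.1705704927444458), array([-0.20106491,  0.97957796], dtype=float32), np.float32(11.599237))
0.09096697009215907
```

View pics/scene9.png

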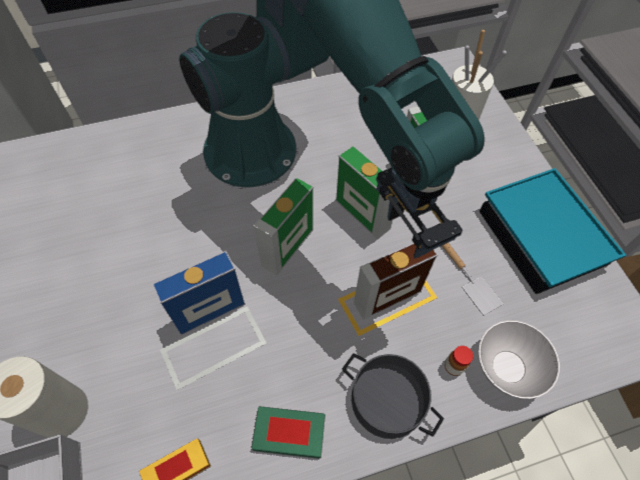

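The scene view shows the tin upright inside the tape, its base around (395,300). The gripper is clear above it, and the blue tin hasn't moved.

```bash
python3 -c "
from bench import *
print(sign_off())"
```

```text
the job is handed in; nothing more can be done
None
```

The brown tin was walked into its yellow place in two swings and handed in at about 12.5 s, upright and square with both feet measured within about 2 mm of their spots; the blue tin did not move, and no verdict came back at hand-in.

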